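# Start the hold-down screw of the clamp board and hold it

## Robot

A 6-joint arm with a two-finger parallel gripper is mounted at the origin on the work surface; the furniture and walls round the work are solid. World frame = base frame: x ahead of the robot, y to its left, z up, the work surface at z = 0. Lengths are in m, angles in degrees, forces in N, time in s.
With the tool pointing down it reaches from about 0.425 to 0.95 m from the base axis. Payload 14.7 kg.
Tool frame: the origin (TCP) lies midway between the tips of the shut fingers; the grasp point (between the pads) lies 19 mm behind it; x points along the fingers, y is the direction in which the jaws open and shut, and the axes are right-handed (so a half turn about x gives the same grasp; the last joint's range is limited). The gripper opens to 85 mm and grips with 20 to 120 N. Pads are 22 mm wide; open, the fingers measure 114 mm over their backs; the gripper's body (76 mm by 85 mm) begins 54 mm behind the grasp point. The pads swing forward as they close: fully open they stand 13 mm farther back than shut.
Start: joints at [-74.519, 27.513, 91.461, -0, 61.026, -2.67], TCP at [0.203, -0.618, 0.205] pointing down, gripper open.
Joint ranges: [-157.49, 157.49], [-46.99, 117.5], [13.45, 153.17], [-89.5, 269.5], [5.16, 153.95], [-167.48, 167.48]. Speed limits (degrees/s): [108.29, 108.29, 136.94, 172.46, 172.46, 172.46].

## Interface

Orientations are given as a 3x3 rotation matrix whose columns are the frame's x, y, z axes.
In Python, from workcell import * gives the robot as it stands. The module is installed in compiled form; this text tells all that it offers.
- The arm moves only by the tool step_arm, never from a script. Its argument "increments" is a list of rows, each an object of numbers: "gripper": the opening, from -1 (shut) to 1 (fully open); "x", "y", "z": the shift along the tool's x, y, z in cm; "twist": the turn about the tool's x in degrees. A call has 1 to 12 rows; each row is the pose to reach, as a shift and turn from the pose commanded when the call began, along the tool's axes at that moment; what a row does not reach only later rows make up. A row lasts 1/10 s, in which the tool goes at most 50 mm and 8.59 degrees, less where a joint would pass 70% of its speed; a pose out of reach is approached as far as the arm can. A call with a gripper value outside its range is refused whole. The fingers move at their own pace and stop on an object; "force" is the grip in N (left out, the last holds). Time passes only in rows, so rows that repeat a pose let the fingers close. It gives the time, the measured TCP pose, the force and the opening at its end, in the units of the state.
- observe(): the state, without advancing time (a new reading comes with each control period).
- snapshot(name): name is "scene" or "top"; returns a dict with "color" (480x640x3 uint8, blue, green, red), "fx", "fy", "cx", "cy" (pixels), "D" ([k1, k2, p1, p2, k3] as OpenCV has them; the pictures are not rectified), "view" (4x4, takes a point from world to camera coordinates). Camera axes: x right, y up, looking along -z (the intrinsics and any distortion apply to the point x, -y, -z); pixel columns grow to the right and rows downward; lengths in m; the calibration is good to about 2 mm. A picture is of the moment at which its call begins. There is no depth.
- finish_job(): hands the job in, once; it reports no verdict.
The state is a dict: "time_s": time; "joint_pos": joint angles; "dq": joint speeds; "joint_efforts": joint torques, N m; "tool_pos": TCP position; "ee_rot": TCP orientation; "force": force on the tool from outside, world axes, zero at the start; "ft_torque": the same for the moment, N m; "gripper_width": finger opening in m.
Only numpy, scipy, OpenCV 4.12 (cv2) and the standard library are available. Lean on these libraries where they do the work, as an engineer would, in place of code of your own. Each camera call takes 0.05 s, during which the arm holds its last target. There are 200 camera calls.

## Task

The three glass strips are set out on the clamp board and now its hold-down screw has to be started. Lift the T-handled screw out of the wooden block, stand it upright in the threaded boss of the board, turn it backward (counterclockwise from above) until you feel its thread drop, and then turn it forward (clockwise) one full turn from there. Finish while still holding the handle, with the screw upright in its thread: do not let go at the end, I am about to slip the slotted bar under its collar; leave the strips and the bar alone until then.

Things in the scene. Friction and masses are not known exactly. Their poses are not given: they have to be found in the camera images.
- screw_grip (a point): centre of the steel screw's handle: a dark bar 68 mm long, 12 wide, 14 high across the top of a stem 12 mm thick, bare for 18 mm below the bar. x points along the bar to its longer end (40 mm from the axis, the other 28), z up along the screw. Weight about 0.3 kg. At the start the screw hangs by its collar in the wooden block
- screw_long_end (a point): middle of the end face of the longer handle arm, 40 mm from the screw's axis, at the height of screw_grip
- screw_collar (a point): on the screw's axis, underside of its flat collar (35 mm wide, 5 mm thick), 30 mm below screw_grip. Below it runs a shank 21 mm thick with the thread
- screw_thread_end (a point): lower end of the screw's coarse right-hand thread (one and a half turns, pitch 8 mm, 26 mm across): 57 mm below screw_grip, 12 mm out from the axis on the side of the longer handle end. Once dropped into the boss's thread, screw_grip is about 50 mm above boss_mouth; each turn clockwise lowers it 8 mm; it has 2 mm of play up and down
- screw_foot (a point): middle of the screw's foot, 88 mm below screw_grip: end of the smooth pilot under the thread, 21 mm thick, 31 mm long, its last 5 mm tapered to 14 mm
- screw_block: block of light wood, 66 x 66 mm and 61 mm high, fixed to the bench, with an upright through hole of 29 mm in its middle in which the screw stands at the start (thread and pilot inside, collar on top). Origin in the middle of its underside
- boss_mouth (a point): middle of the rim of the threaded steel boss at one end of the clamp board (fixed plywood, 190 x 110 mm, 41 mm thick); the rim is 49 mm above the bench, 28 mm wide inside, open below for the pilot. z up, y along the board away from the glass strips, x across the board toward its aluminium stop rail
- boss_thread_start (a point): upper end of the boss's right-hand thread (pitch 8 mm, 22 mm clear inside, 2.4 turns), 2 mm below the rim on the +x side of boss_mouth. A screw only standing on it has screw_grip 53 to 58 mm above boss_mouth and may lean 0.1 rad. Turned counterclockwise it rides on the thread until the longer handle end comes over this side (within 0.4 rad), then straightens and falls 4 to 6 mm
- slotted_bar: aluminium hold-down bar faced with rubber, 42 x 225 x 8 mm, with an open slot 24 mm wide at one end, lying loose on the bench; not needed yet. Origin in the middle of its underside
- strip_a: dark glass strip 70 x 21 x 6 mm lying on its cork bearer on the board, nearest the boss. Origin in the middle of its underside
- strip_b: the same, middle strip
- strip_c: the same, farthest from the boss
Not all that is in view belongs to the job. Of the things that look like the part that bears screw_grip, the middle-sized one is meant.

How it is judged:
By the outcome, as a careful person would: the job done as asked, in the order asked, and still so for the second after the job is handed in, while the arm keeps its last pose, push and grip.
It also fails if it takes over 69 s, if anything falls off the work surface, if the arm or the gripper's body presses on something with over 40 N, if the wrist force passes 120 N, or if a joint passes its speed limit or range.

## Working session

There is one attempt and no reset: what is moved stays moved. The work goes in short steps, Python scripts to look and compute and a tool call to move; the robot and the scene stay as the last step left them, time stands still between calls to the robot, and variables do not carry over. Pictures are saved under pics/ and viewed, about 8 in all and at most 12, crops included, and the job is handed in when it is done.

Besides the shell and the picture viewer there is one more tool, called after "Emit:" as name(argument=value, ...) on one line, values as JSON. step_arm: Moves the arm, as the interface text tells. Its arguments: {"type":"object","properties":{"increments":{"type":"array"},"force":{"type":"number"}},"required":["increments"]}

```bash
mkdir -p pics; python3 - <<'E'
from workcell import *
import cv2
for n in("scene","top"):
    s=snapshot(n);cv2.imwrite(f"pics/{n}0.png",s["color"]);print(n,s["fx"],s["fy"],s["cx"],s["cy"],s["D"],s["view"])
print(observe())
E
```

```text
scene 498.6486536624769 498.6486536624769 310.695784147432 225.08493293250635 [-0.04738154  0.          0.          0.          0.        ] [[ 0.83273258 -0.55358579  0.00996174 -0.56955866]
 [ 0.24669742  0.38708235  0.88842987 -0.08997091]
 [-0.49567816 -0.73736696  0.45890427 -1.02795061]
 [ 0.          0.          0.          1.        ]]
top 602.4482649930279 602.4482649930279 324.3785345663175 238.3942122990802 [-0.03700979  0.          0.          0.          0.        ] [[ 0.01734832 -0.9997025  -0.01714488 -0.3115245 ]
 [ 0.9947364   0.01552512  0.10128411 -0.46567922]
 [-0.1009878  -0.01881174  0.9947098  -1.29000208]
 [ 0.          0.          0.          1.        ]]
{'time_s': 0.1, 'joint_pos': array([-7.45190262e+01,  2.75449724e+01,  9.14900284e+01,  8.28912410e-04,
        6.10255985e+01, -2.67017939e+00]), 'dq': array([ 0.00351052, -0.01491447, -0.06879489, -0.07314849,  0.01299629,
       -0.06170902]), 'joint_efforts': array([-4.63264023e-04, -9.52255154e+01, -4.31042075e+01,  6.82213522e-05,
        5.26414777e-03,  5.93786763e-05]), 'tool_pos': array([ 0.20240972, -0.61727142,  0.20425191]), 'ee_rot': array([[-2.70111038e-04,  3.11518110e-01, -9.50240177e-01],
       [ 1.02266342e-03, -9.50239629e-01, -3.11518221e-01],
       [-9.99999441e-01, -1.05592038e-03, -6.19079639e-05]]), 'force': array([-0.02024075, -0.92996897, -0.62075276]), 'ft_torque': array([-0.01083928,  0.01219891,  0.00791772]), 'gripper_width': 0.08530343454996227}
```

View pics/scene0.png

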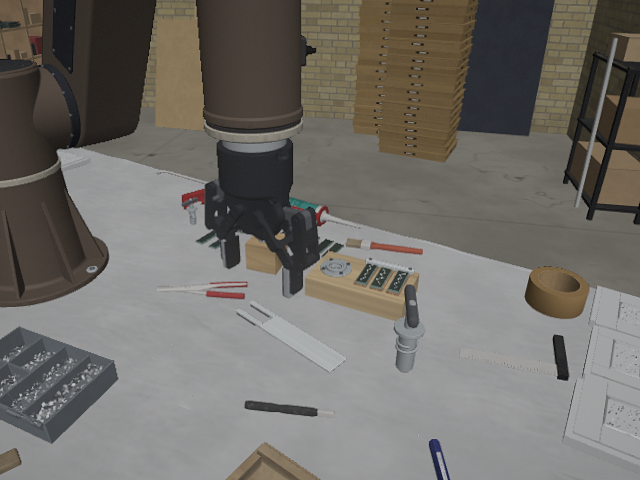

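View pics/top0.png

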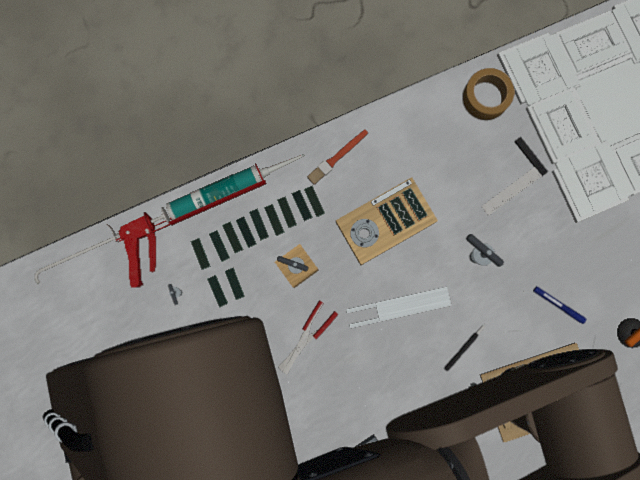

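```bash
python3 - <<'E'
import cv2
a=cv2.imread("pics/top0.png")[170:300,262:452]
cv2.imwrite("pics/c1.png",cv2.resize(a,None,fx=4.2,fy=4.2,interpolation=cv2.INTER_CUBIC))
E
cat > h.py <<'E'
from workcell import *
import cv2, numpy as np
def ray(s,uv):
    K=np.array([[s["fx"],0,s["cx"]],[0,s["fy"],s["cy"]],[0,0,1]])
    p=cv2.undistortPoints(np.array([[uv]],float),K,np.array(s["D"])).ravel()
    V=np.array(s["view"]);R=V[:3,:3];c=-R.T@V[:3,3]
    return c,R.T@np.array([p[0],-p[1],-1])
def atz(s,uv,z):
    c,d=ray(s,uv);return c+d*(z-c[2])/d[2]
def proj(s,P):
    K=np.array([[s["fx"],0,s["cx"]],[0,s["fy"],s["cy"]],[0,0,1]])
    V=np.array(s["view"]);P=np.atleast_2d(P)@V[:3,:3].T+V[:3,3]
    return cv2.projectPoints(P*[1,-1,-1],np.zeros(3),np.zeros(3),K,np.array(s["D"]))[0][:,0]
E
```

```text
(no output)
```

View pics/c1.png

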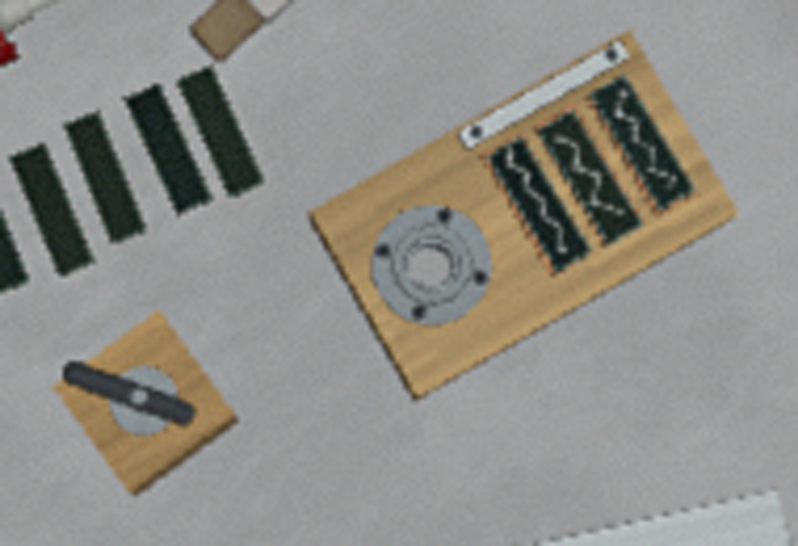

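```bash
python3 - <<'E'
from h import *
s=snapshot("top")
c=lambda x,y:(262+(x+.5)/4.2-.5,170+(y+.5)/4.2-.5)
def show(n,x,y,z):
    p=atz(s,c(x,y),z);print(n,p.round(4));return p
A=show("longend",66,372,.098);B=show("short",194,413,.098);G=show("dot",139,396,.098)
d=A-B;print(np.linalg.norm(d),np.degrees(np.arctan2(d[1],d[0])), "axis from ends",B+d*28/68)
blk=np.mean([show("blk",*q,.061) for q in((55,385),(161,313),(239,420),(135,494))],0);print("block (z61)",blk)
M=show("boss",432,265,.049)
flange=show("flange",431,265,.044)
co=[show("brd",*q,.041) for q in((312,213),(632,35),(735,213),(416,398))]
e=co[0]-co[1];e2=co[3]-co[2];print(np.linalg.norm(e),np.linalg.norm(e2),"board y dir",[np.degrees(np.arctan2(v[1],v[0])) for v in(e,e2,e+e2)])
f=co[0]-co[3];print("x dir",np.degrees(np.arctan2(f[1],f[0])),np.linalg.norm(f))
E
```

```text
longend [ 0.4208 -0.2098  0.098 ]
short [ 0.4018 -0.2725  0.098 ]
dot [ 0.4097 -0.2456  0.098 ]
0.06552029270877842 73.21757677540931 axis from ends [ 0.40963386 -0.2467079   0.098     ]
blk [ 0.4166 -0.2009  0.061 ]
blk [ 0.4537 -0.2533  0.061 ]
blk [ 0.4006 -0.2934  0.061 ]
blk [ 0.3629 -0.2422  0.061 ]
block (z61) [ 0.40845695 -0.24744375  0.061     ]
boss [ 0.4814 -0.3895  0.049 ]
flange [ 0.4819 -0.3892  0.044 ]
brd [ 0.5081 -0.3283  0.041 ]
brd [ 0.603  -0.4915  0.041 ]
brd [ 0.5114 -0.5443  0.041 ]
brd [ 0.4143 -0.3825  0.041 ]
0.18883766864478838 0.18871694061370956 board y dir [np.float64(120.16604070492615), np.float64(120.9860268507701), np.float64(120.57590267495574)]
x dir 30.020093331547276 0.10838868366668286
```

Emit:
step_arm(increments=[{"gripper": 1,"x": 2,"y": -28.75,"z": -31.2,"twist": -55},{"gripper": 1,"x": 2,"y": -28.75,"z": -31.2,"twist": -55},{"gripper": 1,"x": 2,"y": -28.75,"z": -31.2,"twist": -55},{"gripper": 1,"x": 5.9,"y": -28.75,"z": -31.2,"twist": -55},{"gripper": 1,"x": 5.9,"y": -28.75,"z": -31.2,"twist": -55},{"gripper": 1,"x": 5.9,"y": -28.75,"z": -31.2,"twist": -55},{"gripper": 1,"x": 5.9,"y": -28.75,"z": -31.2,"twist": -55},{"gripper": 1,"x": 5.9,"y": -28.75,"z": -31.2,"twist": -55},{"gripper": 1,"x": 5.9,"y": -28.75,"z": -31.2,"twist": -55},{"gripper": 1,"x": 5.9,"y": -28.75,"z": -31.2,"twist": -55},{"gripper": 1,"x": 5.9,"y": -28.75,"z": -31.2,"twist": -55},{"gripper": 1,"x": 5.9,"y": -28.75,"z": -31.2,"twist": -55}])

```text
time_s: 1.35
tool_pos: [0.4093, -0.248, 0.1459]
ee_rot: [[0.0, 0.957, -0.29], [-0.0, -0.29, -0.957], [-1.0, 0.0, 0.0]]
force: [-0.5, -0.1, 0.3]
gripper_width: 0.0857
```

```bash
python3 - <<'E'
from h import *
s=snapshot("scene");p=proj(s,[[.4093,-.2468,.091],[.4815,-.3895,.049]]);print(p)
u,v=p[0].astype(int);im=s["color"][v-70:v+70,u-95:u+95]
print(u-95,v-70)
cv2.imwrite("pics/s1.png",cv2.resize(im,None,fx=4,fy=4,interpolation=cv2.INTER_CUBIC))
E
```

```text
[[265.56180642 226.90755125]
 [335.44309671 265.93208463]]
170 156
```

View pics/s1.png

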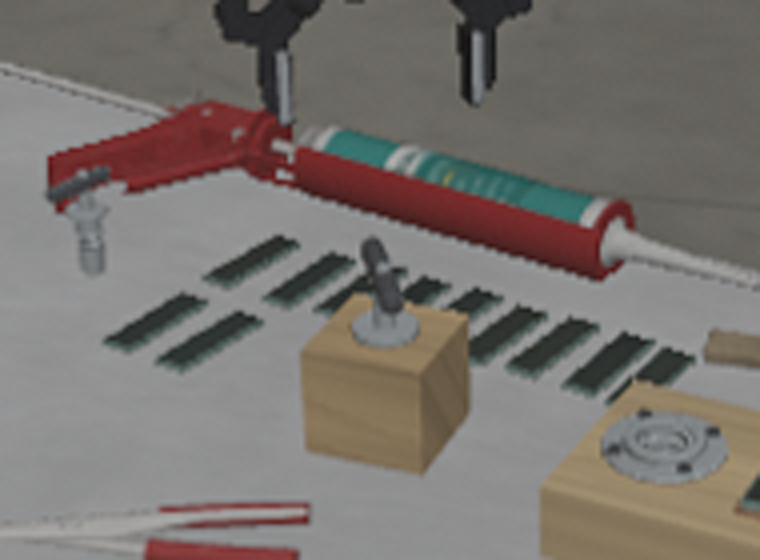

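Emit:
step_arm(increments=[{"gripper": 1,"x": 4,"z": -0.14},{"gripper": 1,"x": 7.3,"z": -0.14},{"gripper": 1,"x": 7.3,"z": -0.14},{"gripper": -1,"x": 7.3,"z": -0.14},{"gripper": -1,"x": 7.3,"z": -0.14},{"gripper": -1,"x": 7.3,"z": -0.14},{"gripper": -1,"x": 7.3,"z": -0.14},{"gripper": -1,"x": 7.3,"z": -0.14},{"gripper": -1,"x": 7.3,"z": -0.14},{"gripper": -1,"x": 7.3,"z": -0.14},{"gripper": -1,"x": 7.3,"z": -0.14}], force=80)

```text
validation failed for argument at $.in...
```

Emit:
step_arm(increments=[{"gripper": 1,"x": 4,"y": 0,"z": -0.14,"twist": 0},{"gripper": 1,"x": 7.3,"y": 0,"z": -0.14,"twist": 0},{"gripper": 1,"x": 7.3,"y": 0,"z": -0.14,"twist": 0},{"gripper": -1,"x": 7.3,"y": 0,"z": -0.14,"twist": 0},{"gripper": -1,"x": 7.3,"y": 0,"z": -0.14,"twist": 0},{"gripper": -1,"x": 7.3,"y": 0,"z": -0.14,"twist": 0},{"gripper": -1,"x": 7.3,"y": 0,"z": -0.14,"twist": 0},{"gripper": -1,"x": 7.3,"y": 0,"z": -0.14,"twist": 0},{"gripper": -1,"x": 7.3,"y": 0,"z": -0.14,"twist": 0},{"gripper": -1,"x": 7.3,"y": 0,"z": -0.14,"twist": 0},{"gripper": -1,"x": 7.3,"y": 0,"z": -0.14,"twist": 0}], force=80)

```text
time_s: 2.5
tool_pos: [0.4099, -0.2459, 0.0728]
ee_rot: [[0.0, 0.957, -0.29], [0.0, -0.29, -0.957], [-1.0, 0.0, -0.0]]
force: [0.1, -0.1, 0.9]
gripper_width: -0.0001
```

```bash
python3 - <<'E'
from h import *
print(observe()["gripper_width"],observe()["tool_pos"])
s=snapshot("scene");p=proj(s,[[.4093,-.2468,.091],[.4099,-.2459,.0728]]);print(p)
u,v=p[0].astype(int);im=s["color"][v-70:v+70,u-95:u+95]
a=cv2.resize(im,None,fx=4,fy=4,interpolation=cv2.INTER_CUBIC)
cv2.imwrite("pics/s2.png",a)
E
```

```text
-0.00011080115993959424 [ 0.40986112 -0.24586378  0.07282253]
[[265.56180642 226.90755125]
 [265.88763121 234.57696973]]
```

View pics/s2.png

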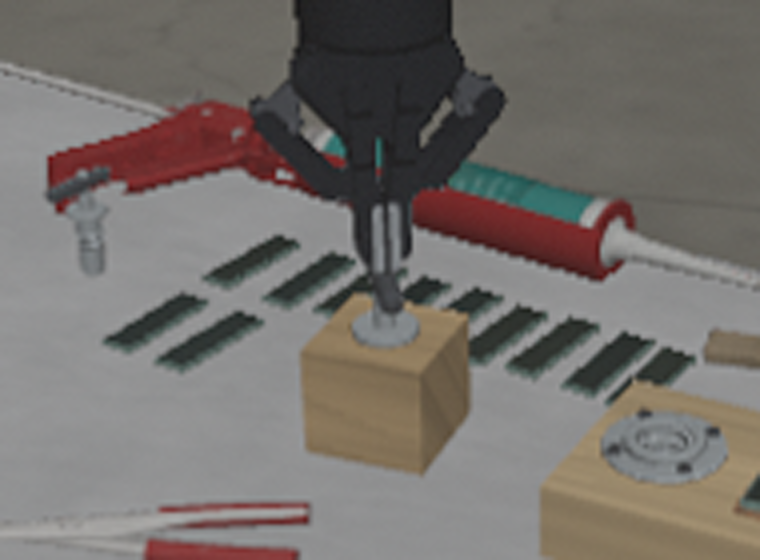

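Emit:
step_arm(increments=[{"gripper": -1,"x": -1.5,"y": 0,"z": 0,"twist": 0},{"gripper": -1,"x": -3.5,"y": 0,"z": 0,"twist": 0},{"gripper": -1,"x": -5.5,"y": 0,"z": 0,"twist": 0},{"gripper": -1,"x": -7.5,"y": 0,"z": 0,"twist": 0},{"gripper": -1,"x": -8,"y": 0,"z": 0,"twist": 0},{"gripper": -1,"x": -8,"y": 0,"z": 0,"twist": 0},{"gripper": -1,"x": -8,"y": 0,"z": 0,"twist": 0}])

```text
time_s: 3.25
tool_pos: [0.4095, -0.2457, 0.1521]
ee_rot: [[-0.001, 0.957, -0.29], [0.0, -0.29, -0.957], [-1.0, -0.001, -0.0]]
force: [-0.2, -0.4, -0.1]
gripper_width: 0.0001
```

```bash
python3 - <<'E'
from h import *
o=observe();print(o["gripper_width"],o["tool_pos"],o["force"],o["ft_torque"])
s=snapshot("scene");T=o["tool_pos"];p=proj(s,[T+[0,0,.019],T+[0,0,.019-.088],T+[0,0,-.011]]);print(p)
u,v=p[2].astype(int);im=s["color"][v-50:v+70,u-80:u+80];print(u-80,v-50)
a=cv2.resize(im,None,fx=5,fy=5,interpolation=cv2.INTER_CUBIC)
cv2.imwrite("pics/s3.png",a)
E
```

```text
0.00014455083801167298 [ 0.40947454 -0.24566509  0.1521051 ] [-0.16346275 -0.35303025 -0.13576096] [ 0.04641519  0.04500334 -0.03379316]
[[264.07017155 190.21235366]
 [265.48819104 230.11764337]
 [264.56337291 204.18028935]]
184 154
```

View pics/s3.png

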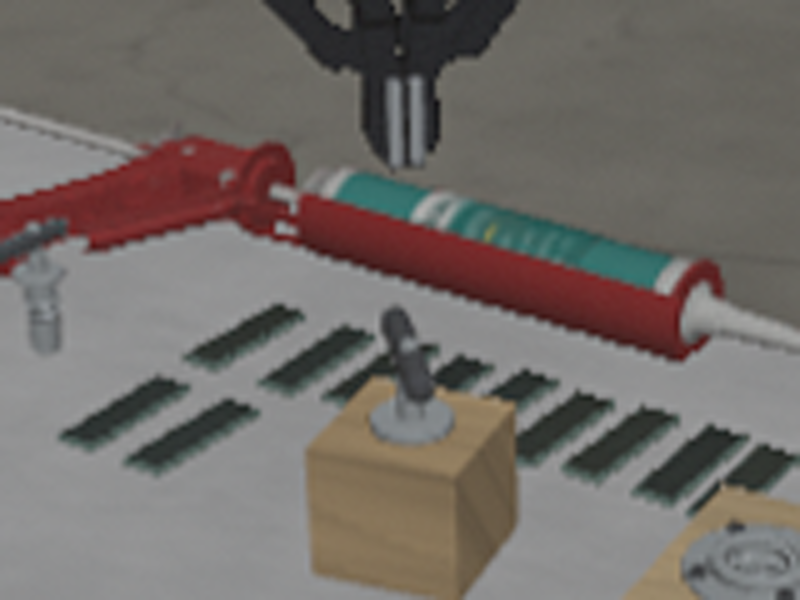

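```bash
python3 - <<'E'
from h import *
s=snapshot("scene");t=snapshot("top")
y=np.array([.3115,-.95,0]);T=np.array([.2024,-.6173,.2043])
for dz in(0,.013,.026,.04):print("start",dz,proj(s,[T+y*.05+[0,0,dz],T-y*.05+[0,0,dz]]).round(0).tolist())
y=np.array([.957,-.29,0]);T=np.array([.4093,-.248,.1459])
for dz in(0,.013,.026,.04):print("s1",dz,((proj(s,[T+y*.05+[0,0,dz],T-y*.05+[0,0,dz]])-[170,156])*4).round(0).tolist())
T=np.array([.4095,-.2457,.1521]);print("top",proj(t,T))
u,v=proj(t,T)[0].astype(int);cv2.imwrite("pics/t2.png",cv2.resize(t["color"][v-70:v+70,u-95:u+95],None,fx=4,fy=4))
E
```

```text
start 0 [[294.0, 326.0], [232.0, 293.0]]
start 0.013 [[294.0, 317.0], [231.0, 284.0]]
start 0.026 [[294.0, 307.0], [230.0, 275.0]]
start 0.04 [[294.0, 296.0], [229.0, 265.0]]
s1 0 [[478.0, 174.0], [279.0, 197.0]]
s1 0.013 [[478.0, 150.0], [278.0, 173.0]]
s1 0.026 [[478.0, 126.0], [276.0, 148.0]]
s1 0.04 [[478.0, 100.0], [274.0, 121.0]]
top [[292.91357968 262.34804717]]
```

View pics/t2.png

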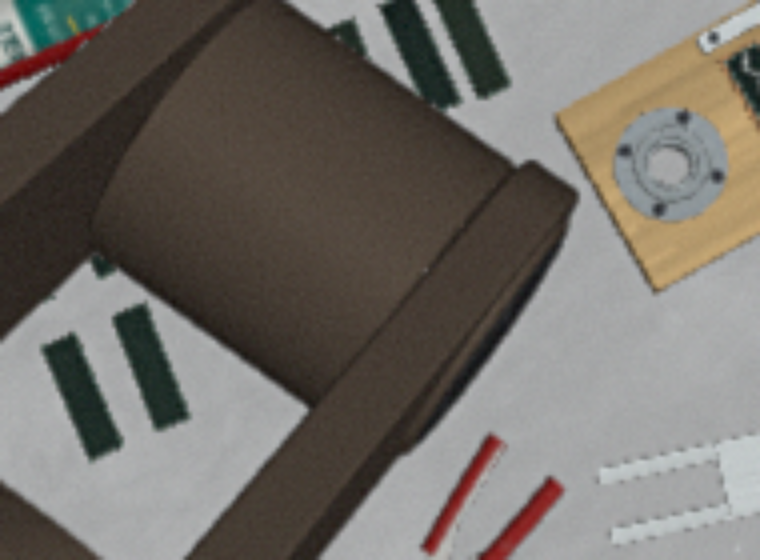

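Emit:
step_arm(increments=[{"gripper": 1,"x": 0,"y": 0,"z": 0,"twist": 0},{"gripper": 1,"x": 0,"y": 0,"z": 0,"twist": 0},{"gripper": 1,"x": 0,"y": 0,"z": 0,"twist": 0},{"gripper": 1,"x": 0,"y": 0,"z": 0,"twist": 0},{"gripper": 1,"x": 0,"y": 0,"z": 0,"twist": 0},{"gripper": 1,"x": 0,"y": 0,"z": 0,"twist": 0},{"gripper": 1,"x": 3,"y": 0,"z": 0,"twist": 0},{"gripper": 1,"x": 6,"y": 0,"z": 0,"twist": 0},{"gripper": 1,"x": 8,"y": 0,"z": 0,"twist": 0},{"gripper": 1,"x": 9.4,"y": 0,"z": 0,"twist": 0},{"gripper": 1,"x": 10.4,"y": 0,"z": 0,"twist": 0},{"gripper": 1,"x": 10.4,"y": 0,"z": 0,"twist": 0}], force=80)

```text
time_s: 4.6
tool_pos: [0.4093, -0.2456, 0.0479]
ee_rot: [[-0.001, 0.957, -0.29], [0.001, -0.29, -0.957], [-1.0, -0.002, -0.001]]
force: [-0.0, 0.0, 1.1]
gripper_width: 0.0853
```

Emit:
step_arm(increments=[{"gripper": -1,"x": 0,"y": 0,"z": 0,"twist": 0},{"gripper": -1,"x": 0,"y": 0,"z": 0,"twist": 0},{"gripper": -1,"x": 0,"y": 0,"z": 0,"twist": 0},{"gripper": -1,"x": 0,"y": 0,"z": 0,"twist": 0},{"gripper": -1,"x": 0,"y": 0,"z": 0,"twist": 0},{"gripper": -1,"x": 0,"y": 0,"z": 0,"twist": 0},{"gripper": -1,"x": 0,"y": 0,"z": 0,"twist": 0},{"gripper": -1,"x": 0,"y": 0,"z": 0,"twist": 0}])

```text
time_s: 5.4
tool_pos: [0.41, -0.2461, 0.0493]
ee_rot: [[0.001, 0.957, -0.29], [-0.0, -0.29, -0.957], [-1.0, 0.001, 0.0]]
force: [-1.9, 0.6, 10.7]
gripper_width: 0.0104
```

Emit:
step_arm(increments=[{"gripper": -1,"x": -1,"y": 0,"z": 0,"twist": 0},{"gripper": -1,"x": -3,"y": 0,"z": 0,"twist": 0},{"gripper": -1,"x": -5,"y": 0,"z": 0,"twist": 0},{"gripper": -1,"x": -7,"y": 0,"z": 0,"twist": 0},{"gripper": -1,"x": -9,"y": 0,"z": 0,"twist": 0},{"gripper": -1,"x": -10,"y": 0,"z": 0,"twist": 0},{"gripper": -1,"x": -10,"y": 0,"z": 0,"twist": 0},{"gripper": -1,"x": -10,"y": 0,"z": 0,"twist": 0}])

```text
time_s: 6.2
tool_pos: [0.4095, -0.2457, 0.1484]
ee_rot: [[-0.0, 0.957, -0.29], [0.0, -0.29, -0.957], [-1.0, -0.0, -0.0]]
force: [0.3, 0.1, -4.4]
gripper_width: 0.0102
```

```bash
python3 - <<'E'
from h import *
o=observe();print(o["gripper_width"],o["tool_pos"],o["force"],o["ft_torque"])
s=snapshot("scene");T=o["tool_pos"];q=proj(s,T+[0,0,.0])[0];print(q)
u,v=q.astype(int);im=s["color"][v-45:v+75,u-60:u+60];print(u-60,v-45)
G=T+[0,0,.043]
print("pred grip,collar,foot (crop)",((proj(s,[G,G-[0,0,.03],G-[0,0,.088]])-[u-60,v-45])*5).round())
cv2.imwrite("pics/s4.png",cv2.resize(im,None,fx=5,fy=5,interpolation=cv2.INTER_CUBIC))
E
```

```text
0.010213693860826526 [ 0.40954161 -0.24574748  0.14840854] [ 0.29240924  0.07011693 -4.44248213] [-0.00656586 -0.02275933  0.01454198]
[264.49442195 200.82242322]
204 155
pred grip,collar,foot (crop) [[299. 128.]
 [301. 199.]
 [306. 331.]]
```

View pics/s4.png

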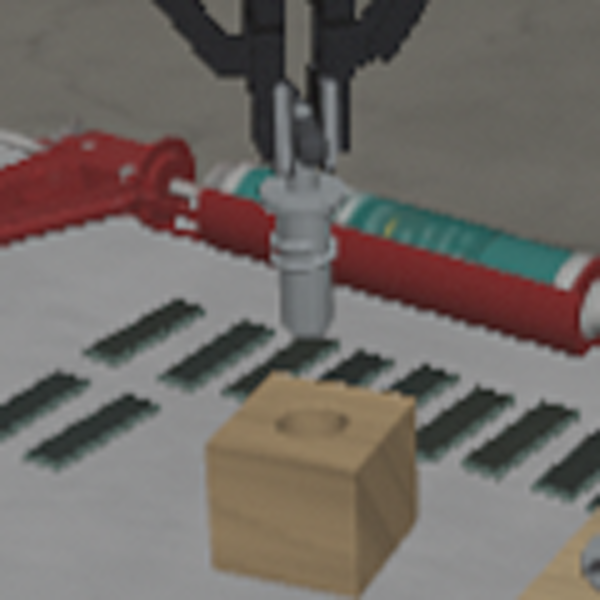

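Emit:
step_arm(increments=[{"gripper": -1,"x": 0,"y": 2,"z": 2,"twist": 8.5},{"gripper": -1,"x": 0,"y": 4,"z": 4,"twist": 17},{"gripper": -1,"x": 0,"y": 6,"z": 6,"twist": 25.5},{"gripper": -1,"x": 0,"y": 8,"z": 8,"twist": 34},{"gripper": -1,"x": 0,"y": 9.5,"z": 10,"twist": 42.5},{"gripper": -1,"x": 0,"y": 10.5,"z": 11,"twist": 51},{"gripper": -1,"x": 0,"y": 11.06,"z": 11.67,"twist": 59.5},{"gripper": -1,"x": 0,"y": 11.06,"z": 11.67,"twist": 68},{"gripper": -1,"x": 0,"y": 11.06,"z": 11.67,"twist": 76.5},{"gripper": -1,"x": 0,"y": 11.06,"z": 11.67,"twist": 85},{"gripper": -1,"x": 0,"y": 11.06,"z": 11.67,"twist": 93.5},{"gripper": -1,"x": 0,"y": 11.06,"z": 11.67,"twist": 100}])

```text
time_s: 7.45
tool_pos: [0.4812, -0.3891, 0.1471]
ee_rot: [[-0.002, -0.457, -0.889], [0.002, -0.889, 0.457], [-1.0, -0.001, 0.002]]
force: [0.3, 0.5, -4.4]
gripper_width: 0.01
```

Emit:
step_arm(increments=[{"gripper": -1,"x": 0,"y": 0,"z": 0,"twist": 7},{"gripper": -1,"x": 1,"y": 0,"z": 0,"twist": 13},{"gripper": -1,"x": 2,"y": 0,"z": 0,"twist": 13},{"gripper": -1,"x": 3,"y": 0,"z": 0,"twist": 13},{"gripper": -1,"x": 3,"y": 0,"z": 0,"twist": 13},{"gripper": -1,"x": 3,"y": 0,"z": 0,"twist": 13}])

```text
time_s: 8.05
tool_pos: [0.4816, -0.3894, 0.1182]
ee_rot: [[-0.001, -0.64, -0.769], [0.001, -0.769, 0.64], [-1.0, -0.0, 0.001]]
force: [1.1, -0.5, -4.2]
gripper_width: 0.0103
```

```bash
python3 - <<'E'
from h import *
o=observe();print(o["gripper_width"],o["tool_pos"],o["force"],o["ft_torque"],o["joint_pos"],o["ee_rot"][:,1])
s=snapshot("scene");T=o["tool_pos"];M=[.4815,-.3895,.049];q=proj(s,M)[0]
u,v=q.astype(int);u0,v0=u-60,v-80;im=s["color"][v0:v0+120,u0:u0+120]
G=T+[0,0,.042]
print("pred grip,foot,mouth (crop)",((proj(s,[G,G-[0,0,.088],M])-[u0,v0])*5).round())
cv2.imwrite("pics/s5.png",cv2.resize(im,None,fx=5,fy=5,interpolation=cv2.INTER_CUBIC))
E
```

```text
0.010312049227774941 [ 0.48161305 -0.38944972  0.11820779] [ 1.08152947 -0.49648811 -4.21158432] [-0.00140361  0.05276805  0.00269076] [-4.17641859e+01  3.05508701e+01  1.00230401e+02 -2.58934539e-04
  4.92830469e+01  8.79932597e+01] [-6.39536655e-01 -7.68760604e-01 -3.58887757e-05]
pred grip,foot,mouth (crop) [[312. 144.]
 [304. 353.]
 [302. 405.]]
```

View pics/s5.png

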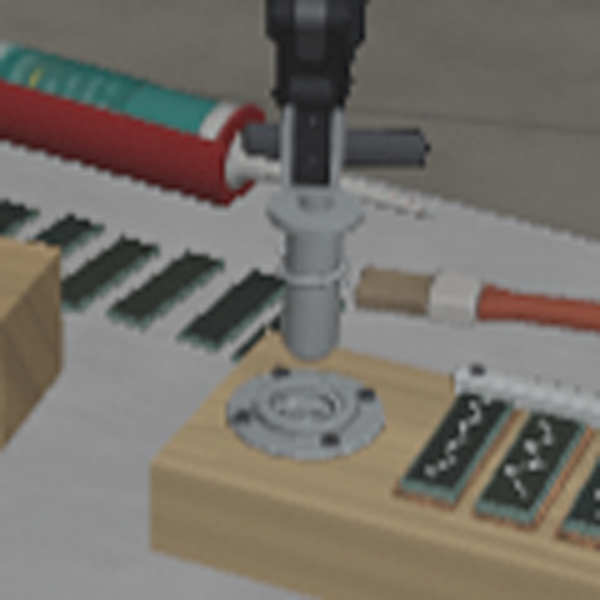

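Emit:
step_arm(increments=[{"gripper": -1,"x": 0.8,"y": 0,"z": 0.14,"twist": 0},{"gripper": -1,"x": 1.6,"y": 0,"z": 0.14,"twist": 0},{"gripper": -1,"x": 2.4,"y": 0,"z": 0.14,"twist": 0},{"gripper": -1,"x": 3.2,"y": 0,"z": 0.14,"twist": 0},{"gripper": -1,"x": 3.6,"y": 0,"z": 0.14,"twist": 0},{"gripper": -1,"x": 3.6,"y": 0,"z": 0.14,"twist": 0}])

```text
time_s: 8.7
tool_pos: [0.4808, -0.3883, 0.082]
ee_rot: [[-0.0, -0.641, -0.768], [0.001, -0.768, 0.641], [-1.0, -0.0, 0.001]]
force: [2.9, 2.6, -5.1]
gripper_width: 0.0101
```

Emit:
step_arm(increments=[{"gripper": -1,"x": 0.5,"y": 0,"z": 0,"twist": 0},{"gripper": -1,"x": 1.0,"y": 0,"z": 0,"twist": 0},{"gripper": -1,"x": 1.4,"y": 0,"z": 0,"twist": 0},{"gripper": -1,"x": 1.4,"y": 0,"z": 0,"twist": 0}])

```text
time_s: 9.1
tool_pos: [0.4809, -0.3884, 0.0684]
ee_rot: [[0.0, -0.641, -0.768], [0.0, -0.768, 0.641], [-1.0, -0.0, 0.0]]
force: [4.5, 3.3, -6.6]
gripper_width: 0.01
```

Emit:
step_arm(increments=[{"gripper": -1,"x": 0.2,"y": -0.06,"z": 0,"twist": 0},{"gripper": -1,"x": 0.4,"y": -0.06,"z": 0,"twist": 0},{"gripper": -1,"x": 0.5,"y": -0.06,"z": 0,"twist": 0},{"gripper": -1,"x": 0.5,"y": -0.06,"z": 0,"twist": 0}])

```text
time_s: 9.5
tool_pos: [0.4812, -0.3883, 0.0637]
ee_rot: [[0.0, -0.641, -0.768], [0.0, -0.768, 0.641], [-1.0, -0.0, 0.0]]
force: [4.7, 3.8, -4.6]
gripper_width: 0.0107
```

Emit:
step_arm(increments=[{"gripper": -1,"x": 0.1,"y": -0.1,"z": 0,"twist": 0},{"gripper": -1,"x": 0.2,"y": -0.1,"z": 0,"twist": 0},{"gripper": -1,"x": 0.25,"y": -0.1,"z": 0,"twist": 0}])

```text
time_s: 9.8
tool_pos: [0.4819, -0.3882, 0.0627]
ee_rot: [[0.001, -0.641, -0.768], [-0.001, -0.768, 0.641], [-1.0, 0.001, -0.001]]
force: [-5.2, 4.6, 27.1]
gripper_width: 0.0101
```

Emit:
step_arm(increments=[{"gripper": -1,"x": -0.12,"y": 0,"z": 0,"twist": -8},{"gripper": -1,"x": -0.14,"y": 0,"z": 0,"twist": -16},{"gripper": -1,"x": -0.16,"y": 0,"z": 0,"twist": -24},{"gripper": -1,"x": -0.18,"y": 0,"z": 0,"twist": -32},{"gripper": -1,"x": -0.19,"y": 0,"z": 0,"twist": -40},{"gripper": -1,"x": -0.19,"y": 0,"z": 0,"twist": -40}])

```text
time_s: 10.4
tool_pos: [0.4814, -0.3881, 0.0636]
ee_rot: [[-0.0, 0.006, -1.0], [-0.001, -1.0, -0.006], [-1.0, 0.001, 0.0]]
force: [-2.7, -1.3, 4.5]
gripper_width: 0.0106
```

Emit:
step_arm(increments=[{"gripper": -1,"x": 0,"y": 0,"z": 0,"twist": -5},{"gripper": -1,"x": 0,"y": 0,"z": 0,"twist": -10},{"gripper": -1,"x": 0,"y": 0,"z": 0,"twist": -10}])

```text
time_s: 10.7
tool_pos: [0.4816, -0.3882, 0.0635]
ee_rot: [[-0.0, 0.175, -0.985], [-0.001, -0.985, -0.175], [-1.0, 0.001, 0.0]]
force: [-3.9, -3.2, 3.5]
gripper_width: 0.0103
```

Emit:
step_arm(increments=[{"gripper": -1,"x": 0,"y": 0,"z": 0,"twist": -5},{"gripper": -1,"x": 0,"y": 0,"z": 0,"twist": -5}])

```text
time_s: 10.9
tool_pos: [0.4816, -0.3882, 0.0634]
ee_rot: [[-0.0, 0.26, -0.966], [-0.001, -0.966, -0.26], [-1.0, 0.001, 0.0]]
force: [-3.3, -2.3, 2.6]
gripper_width: 0.0102
```

Emit:
step_arm(increments=[{"gripper": -1,"x": 0,"y": 0,"z": 0,"twist": -5},{"gripper": -1,"x": 0,"y": 0,"z": 0,"twist": -5}])

```text
time_s: 11.1
tool_pos: [0.4817, -0.3882, 0.0634]
ee_rot: [[0.0, 0.343, -0.939], [-0.001, -0.939, -0.343], [-1.0, 0.001, 0.0]]
force: [-3.4, -3.3, 1.5]
gripper_width: 0.0102
```

Emit:
step_arm(increments=[{"gripper": -1,"x": 0,"y": 0,"z": 0,"twist": -5},{"gripper": -1,"x": 0,"y": 0,"z": 0,"twist": -5}])

```text
time_s: 11.3
tool_pos: [0.4816, -0.3881, 0.0633]
ee_rot: [[-0.0, 0.423, -0.906], [-0.001, -0.906, -0.423], [-1.0, 0.001, 0.0]]
force: [-2.5, -3.9, 0.5]
gripper_width: 0.0106
```

Emit:
step_arm(increments=[{"gripper": -1,"x": 0.05,"y": 0,"z": 0,"twist": 0},{"gripper": -1,"x": 0.1,"y": 0,"z": 0,"twist": 0},{"gripper": -1,"x": 0.1,"y": 0,"z": 0,"twist": 0}])

```text
time_s: 11.6
tool_pos: [0.4817, -0.3878, 0.0621]
ee_rot: [[-0.0, 0.422, -0.907], [-0.0, -0.907, -0.422], [-1.0, 0.0, 0.0]]
force: [-1.9, -4.2, -2.3]
gripper_width: 0.0104
```

Emit:
step_arm(increments=[{"gripper": -1,"x": 0.1,"y": 0,"z": 0,"twist": 0},{"gripper": -1,"x": 0.2,"y": 0,"z": 0,"twist": 0},{"gripper": -1,"x": 0.2,"y": 0,"z": 0,"twist": 0}])

```text
time_s: 11.9
tool_pos: [0.482, -0.3876, 0.0599]
ee_rot: [[0.0, 0.424, -0.906], [-0.0, -0.906, -0.424], [-1.0, 0.0, -0.0]]
force: [0.4, -4.1, -6.6]
gripper_width: 0.0105
```

Emit:
step_arm(increments=[{"gripper": -1,"x": 0.1,"y": 0.05,"z": 0,"twist": 0},{"gripper": -1,"x": 0.2,"y": 0.05,"z": 0,"twist": 0},{"gripper": -1,"x": 0.25,"y": 0.05,"z": 0,"twist": 0},{"gripper": -1,"x": 0.25,"y": 0.05,"z": 0,"twist": 0}])

```text
time_s: 12.3
tool_pos: [0.482, -0.3879, 0.0576]
ee_rot: [[-0.0, 0.425, -0.905], [0.0, -0.905, -0.425], [-1.0, -0.0, 0.0]]
force: [-0.1, -1.7, -4.4]
gripper_width: 0.0103
```

Still falling freely; find the bottom of the drop.

Emit:
step_arm(increments=[{"gripper": -1,"x": 0.08,"y": 0.03,"z": 0,"twist": 0},{"gripper": -1,"x": 0.15,"y": 0.03,"z": 0,"twist": 0},{"gripper": -1,"x": 0.15,"y": 0.03,"z": 0,"twist": 0}])

```text
time_s: 12.6
tool_pos: [0.4823, -0.3883, 0.0569]
ee_rot: [[0.0, 0.425, -0.905], [-0.0, -0.905, -0.425], [-1.0, 0.0, -0.0]]
force: [-3.0, -0.2, 10.2]
gripper_width: 0.0108
```

Emit:
step_arm(increments=[{"gripper": -1,"x": -0.12,"y": 0,"z": 0,"twist": 0},{"gripper": -1,"x": -0.1,"y": 0,"z": 0,"twist": 8.5},{"gripper": -1,"x": -0.08,"y": 0,"z": 0,"twist": 17},{"gripper": -1,"x": -0.06,"y": 0,"z": 0,"twist": 25.5},{"gripper": -1,"x": -0.04,"y": 0,"z": 0,"twist": 34},{"gripper": -1,"x": -0.02,"y": 0,"z": 0,"twist": 42.5},{"gripper": -1,"x": -0.01,"y": 0,"z": 0,"twist": 51},{"gripper": -1,"x": 0.01,"y": 0,"z": 0,"twist": 59.5},{"gripper": -1,"x": 0.01,"y": 0,"z": 0,"twist": 60}])

```text
time_s: 13.5
tool_pos: [0.4819, -0.3879, 0.0558]
ee_rot: [[-0.001, -0.574, -0.819], [0.001, -0.819, 0.574], [-1.0, -0.0, 0.001]]
force: [0.8, 0.0, -4.0]
gripper_width: 0.0104
```

Emit:
step_arm(increments=[{"gripper": -1,"x": 0.02,"y": 0,"z": 0,"twist": 8.5},{"gripper": -1,"x": 0.04,"y": 0,"z": 0,"twist": 17},{"gripper": -1,"x": 0.06,"y": 0,"z": 0,"twist": 25.5},{"gripper": -1,"x": 0.08,"y": 0,"z": 0,"twist": 34},{"gripper": -1,"x": 0.09,"y": 0,"z": 0,"twist": 42.5},{"gripper": -1,"x": 0.11,"y": 0,"z": 0,"twist": 51},{"gripper": -1,"x": 0.13,"y": 0,"z": 0,"twist": 59.5},{"gripper": -1,"x": 0.15,"y": 0,"z": 0,"twist": 68},{"gripper": -1,"x": 0.17,"y": 0,"z": 0,"twist": 76},{"gripper": -1,"x": 0.17,"y": 0,"z": 0,"twist": 76}])

```text
time_s: 14.5
tool_pos: [0.4827, -0.3878, 0.0544]
ee_rot: [[0.001, -0.934, 0.357], [0.001, 0.357, 0.934], [-1.0, -0.0, 0.001]]
force: [4.4, 3.2, -2.6]
gripper_width: 0.0103
```

Emit:
step_arm(increments=[{"gripper": 1,"x": 0,"y": 0,"z": 0,"twist": 0},{"gripper": 1,"x": 0,"y": 0,"z": 0,"twist": 0},{"gripper": 1,"x": 0,"y": 0,"z": 0,"twist": 0},{"gripper": 1,"x": 0,"y": 0,"z": 0,"twist": 0},{"gripper": 1,"x": 0,"y": 0,"z": 0,"twist": 0},{"gripper": 1,"x": 0,"y": 0,"z": 0,"twist": 0},{"gripper": 1,"x": -2.5,"y": 0,"z": 0,"twist": 0},{"gripper": 1,"x": -5,"y": 0,"z": 0,"twist": 0},{"gripper": 1,"x": -5,"y": 0,"z": 0,"twist": -8.5},{"gripper": 1,"x": -5,"y": 0,"z": 0,"twist": -17},{"gripper": 1,"x": -5,"y": 0,"z": 0,"twist": -25.5},{"gripper": 1,"x": -5,"y": 0,"z": 0,"twist": -34}])

```text
time_s: 15.7
tool_pos: [0.4821, -0.3882, 0.1045]
ee_rot: [[0.0, -0.972, -0.234], [-0.0, -0.234, 0.972], [-1.0, -0.0, -0.0]]
force: [0.8, 1.0, 1.0]
gripper_width: 0.0851
```

Emit:
step_arm(increments=[{"gripper": 1,"x": 0,"y": 0,"z": 0,"twist": -8.5},{"gripper": 1,"x": 0,"y": 0,"z": 0,"twist": -17},{"gripper": 1,"x": 0,"y": 0,"z": 0,"twist": -25.5},{"gripper": 1,"x": 0,"y": 0,"z": 0,"twist": -34},{"gripper": 1,"x": 0,"y": 0,"z": 0,"twist": -42.5},{"gripper": 1,"x": 0,"y": 0,"z": 0,"twist": -51},{"gripper": 1,"x": 0,"y": 0,"z": 0,"twist": -59.5},{"gripper": 1,"x": 0,"y": 0,"z": 0,"twist": -68},{"gripper": 1,"x": 0,"y": 0,"z": 0,"twist": -76.5},{"gripper": 1,"x": 0,"y": 0,"z": 0,"twist": -85},{"gripper": 1,"x": 0,"y": 0,"z": 0,"twist": -93.5},{"gripper": 1,"x": 0,"y": 0,"z": 0,"twist": -102}])

```text
time_s: 16.9
tool_pos: [0.4821, -0.3882, 0.1044]
ee_rot: [[-0.0, 0.431, -0.902], [0.0, -0.902, -0.431], [-1.0, -0.0, 0.0]]
force: [0.0, -0.4, 0.1]
gripper_width: 0.0855
```

Emit:
step_arm(increments=[{"gripper": 1,"x": 0,"y": 0,"z": 0,"twist": -8.5},{"gripper": 1,"x": 0,"y": 0,"z": 0,"twist": -17},{"gripper": 1,"x": 0,"y": 0,"z": 0,"twist": -25.5},{"gripper": 1,"x": 0,"y": 0,"z": 0,"twist": -34},{"gripper": 1,"x": 0,"y": 0,"z": 0,"twist": -42.5},{"gripper": 1,"x": 0,"y": 0,"z": 0,"twist": -44},{"gripper": 1,"x": 0,"y": 0,"z": 0,"twist": -44}])

```text
time_s: 17.6
tool_pos: [0.4821, -0.3883, 0.1044]
ee_rot: [[0.0, 0.934, -0.358], [-0.0, -0.358, -0.934], [-1.0, 0.0, 0.0]]
force: [0.5, 0.5, 0.1]
gripper_width: 0.0853
```

```bash
python3 - <<'E'
from h import *
s=snapshot("scene");M=np.array([.482,-.388,.049]);G=M+[0,0,.0475]
u,v=proj(s,M)[0].astype(int);u0,v0=u-60,v-80;im=s["color"][v0:v0+120,u0:u0+120]
a=np.radians(-111);d=np.array([np.cos(a),np.sin(a),0])
print("pred grip,long,short,mouth",((proj(s,[G,G+d*.04,G-d*.028,M])-[u0,v0])*5).round())
cv2.imwrite("pics/s6.png",cv2.resize(im,None,fx=5,fy=5,interpolation=cv2.INTER_CUBIC))
E
```

```text
pred grip,long,short,mouth [[305. 295.]
 [334. 348.]
 [286. 260.]
 [301. 403.]]
```

View pics/s6.png

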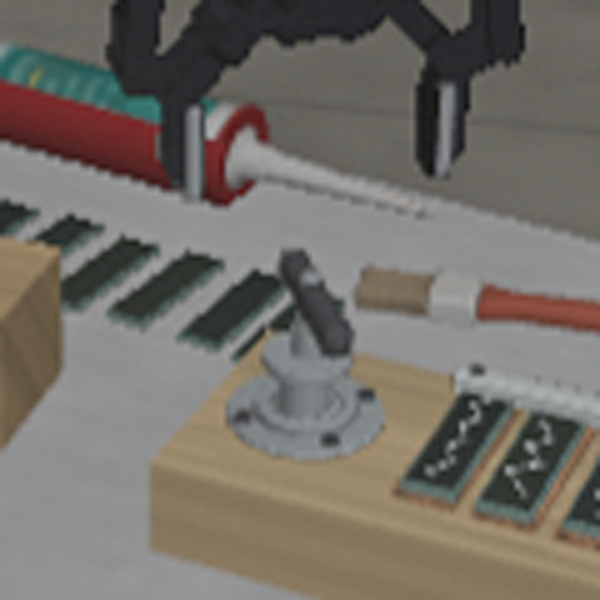

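Emit:
step_arm(increments=[{"gripper": 1,"x": 2.5,"y": 0,"z": 0,"twist": 0},{"gripper": 1,"x": 4,"y": 0,"z": 0,"twist": 0},{"gripper": 1,"x": 4.9,"y": 0,"z": 0,"twist": 0},{"gripper": 1,"x": 4.9,"y": 0,"z": 0,"twist": 0},{"gripper": -1,"x": 4.9,"y": 0,"z": 0,"twist": 0},{"gripper": -1,"x": 4.9,"y": 0,"z": 0,"twist": 0},{"gripper": -1,"x": 4.9,"y": 0,"z": 0,"twist": 0},{"gripper": -1,"x": 4.9,"y": 0,"z": 0,"twist": 0},{"gripper": -1,"x": 4.9,"y": 0,"z": 0,"twist": 0},{"gripper": -1,"x": 4.9,"y": 0,"z": 0,"twist": 0},{"gripper": -1,"x": 4.9,"y": 0,"z": 0,"twist": 0},{"gripper": -1,"x": 4.9,"y": 0,"z": 0,"twist": 0}])

```text
time_s: 18.85
tool_pos: [0.4826, -0.3885, 0.0558]
ee_rot: [[0.001, 0.935, -0.356], [-0.001, -0.356, -0.935], [-1.0, 0.001, 0.0]]
force: [1.7, -0.2, 5.8]
gripper_width: 0.0104
```

Emit:
step_arm(increments=[{"gripper": -1,"x": -0.03,"y": 0,"z": 0,"twist": 8.5},{"gripper": -1,"x": 0,"y": 0,"z": 0,"twist": 17},{"gripper": -1,"x": 0.02,"y": 0,"z": 0,"twist": 25.5},{"gripper": -1,"x": 0.04,"y": 0,"z": 0,"twist": 34},{"gripper": -1,"x": 0.06,"y": 0,"z": 0,"twist": 42.5},{"gripper": -1,"x": 0.08,"y": 0,"z": 0,"twist": 51},{"gripper": -1,"x": 0.1,"y": 0,"z": 0,"twist": 59.5},{"gripper": -1,"x": 0.12,"y": 0,"z": 0,"twist": 68},{"gripper": -1,"x": 0.14,"y": 0,"z": 0,"twist": 76.5},{"gripper": -1,"x": 0.16,"y": 0,"z": 0,"twist": 85},{"gripper": -1,"x": 0.17,"y": 0,"z": 0,"twist": 90},{"gripper": -1,"x": 0.17,"y": 0,"z": 0,"twist": 90}])

```text
time_s: 20.05
tool_pos: [0.4827, -0.3884, 0.0539]
ee_rot: [[0.001, -0.357, -0.934], [-0.0, -0.934, 0.357], [-1.0, 0.0, -0.001]]
force: [3.7, 0.6, 2.7]
gripper_width: 0.0102
```

Emit:
step_arm(increments=[{"gripper": -1,"x": 0.01,"y": 0,"z": 0,"twist": 8.5},{"gripper": -1,"x": 0.03,"y": 0,"z": 0,"twist": 17},{"gripper": -1,"x": 0.05,"y": 0,"z": 0,"twist": 25.5},{"gripper": -1,"x": 0.07,"y": 0,"z": 0,"twist": 34},{"gripper": -1,"x": 0.09,"y": 0,"z": 0,"twist": 42.5},{"gripper": -1,"x": 0.11,"y": 0,"z": 0,"twist": 51},{"gripper": -1,"x": 0.13,"y": 0,"z": 0,"twist": 59.5},{"gripper": -1,"x": 0.15,"y": 0,"z": 0,"twist": 68},{"gripper": -1,"x": 0.17,"y": 0,"z": 0,"twist": 76.5},{"gripper": -1,"x": 0.19,"y": 0,"z": 0,"twist": 85},{"gripper": -1,"x": 0.2,"y": 0,"z": 0,"twist": 90},{"gripper": -1,"x": 0.2,"y": 0,"z": 0,"twist": 90}])

```text
time_s: 21.25
tool_pos: [0.4828, -0.3886, 0.052]
ee_rot: [[0.001, -0.935, 0.355], [-0.001, 0.355, 0.935], [-1.0, -0.001, -0.0]]
force: [5.7, 1.3, 3.9]
gripper_width: 0.0104
```

Now 316° done. Second regrip for the last 44°.

Emit:
step_arm(increments=[{"gripper": 1,"x": 0,"y": 0,"z": 0,"twist": 0},{"gripper": 1,"x": 0,"y": 0,"z": 0,"twist": 0},{"gripper": 1,"x": 0,"y": 0,"z": 0,"twist": 0},{"gripper": 1,"x": 0,"y": 0,"z": 0,"twist": 0},{"gripper": 1,"x": 0,"y": 0,"z": 0,"twist": 0},{"gripper": 1,"x": 0,"y": 0,"z": 0,"twist": 0},{"gripper": 1,"x": -2.5,"y": 0,"z": 0,"twist": 0},{"gripper": 1,"x": -5,"y": 0,"z": 0,"twist": 0},{"gripper": 1,"x": -5,"y": 0,"z": 0,"twist": -8.5},{"gripper": 1,"x": -5,"y": 0,"z": 0,"twist": -17},{"gripper": 1,"x": -5,"y": 0,"z": 0,"twist": -25.5},{"gripper": 1,"x": -5,"y": 0,"z": 0,"twist": -34}])

```text
time_s: 22.45
tool_pos: [0.4821, -0.3882, 0.1018]
ee_rot: [[0.0, -0.972, -0.234], [-0.0, -0.234, 0.972], [-1.0, -0.0, -0.0]]
force: [-0.7, 0.2, 0.6]
gripper_width: 0.0854
```

Emit:
step_arm(increments=[{"gripper": 1,"x": 0,"y": 0,"z": 0,"twist": -8.5},{"gripper": 1,"x": 0,"y": 0,"z": 0,"twist": -17},{"gripper": 1,"x": 0,"y": 0,"z": 0,"twist": -25.5},{"gripper": 1,"x": 0,"y": 0,"z": 0,"twist": -34},{"gripper": 1,"x": 0,"y": 0,"z": 0,"twist": -42.5},{"gripper": 1,"x": 0,"y": 0,"z": 0,"twist": -51},{"gripper": 1,"x": 0,"y": 0,"z": 0,"twist": -59.5},{"gripper": 1,"x": 0,"y": 0,"z": 0,"twist": -68},{"gripper": 1,"x": 0,"y": 0,"z": 0,"twist": -76.5},{"gripper": 1,"x": 0,"y": 0,"z": 0,"twist": -85},{"gripper": 1,"x": 0,"y": 0,"z": 0,"twist": -93.5},{"gripper": 1,"x": 0,"y": 0,"z": 0,"twist": -102}])

```text
time_s: 23.65
tool_pos: [0.4821, -0.3882, 0.1017]
ee_rot: [[-0.0, 0.431, -0.902], [0.0, -0.902, -0.431], [-1.0, -0.0, 0.0]]
force: [-0.0, -0.2, -0.3]
gripper_width: 0.0856
```

Emit:
step_arm(increments=[{"gripper": 1,"x": 0,"y": 0,"z": 0,"twist": -8.5},{"gripper": 1,"x": 0,"y": 0,"z": 0,"twist": -17},{"gripper": 1,"x": 0,"y": 0,"z": 0,"twist": -25.5},{"gripper": 1,"x": 0,"y": 0,"z": 0,"twist": -34},{"gripper": 1,"x": 0,"y": 0,"z": 0,"twist": -42.5},{"gripper": 1,"x": 0,"y": 0,"z": 0,"twist": -44},{"gripper": 1,"x": 0,"y": 0,"z": 0,"twist": -44}])

```text
time_s: 24.35
tool_pos: [0.4821, -0.3882, 0.1017]
ee_rot: [[-0.0, 0.934, -0.359], [0.0, -0.359, -0.934], [-1.0, -0.0, -0.0]]
force: [0.3, 0.3, 0.3]
gripper_width: 0.0854
```

Emit:
step_arm(increments=[{"gripper": 1,"x": 2.5,"y": 0,"z": 0,"twist": 0},{"gripper": 1,"x": 4,"y": 0,"z": 0,"twist": 0},{"gripper": 1,"x": 5,"y": 0.04,"z": 0,"twist": 0},{"gripper": 1,"x": 5,"y": 0.04,"z": 0,"twist": 0},{"gripper": -1,"x": 5,"y": 0.04,"z": 0,"twist": 0},{"gripper": -1,"x": 5,"y": 0.04,"z": 0,"twist": 0},{"gripper": -1,"x": 5,"y": 0.04,"z": 0,"twist": 0},{"gripper": -1,"x": 5,"y": 0.04,"z": 0,"twist": 0},{"gripper": -1,"x": 5,"y": 0.04,"z": 0,"twist": 0},{"gripper": -1,"x": 5,"y": 0.04,"z": 0,"twist": 0},{"gripper": -1,"x": 5,"y": 0.04,"z": 0,"twist": 0},{"gripper": -1,"x": 5,"y": 0.04,"z": 0,"twist": 0}])

```text
time_s: 25.55
tool_pos: [0.4829, -0.3887, 0.0522]
ee_rot: [[0.001, 0.934, -0.356], [-0.001, -0.356, -0.934], [-1.0, 0.001, 0.0]]
force: [0.7, 1.0, 5.6]
gripper_width: 0.0101
```

Emit:
step_arm(increments=[{"gripper": -1,"x": 0,"y": 0,"z": 0,"twist": 8.5},{"gripper": -1,"x": 0.02,"y": 0,"z": 0,"twist": 17},{"gripper": -1,"x": 0.04,"y": 0,"z": 0,"twist": 25.5},{"gripper": -1,"x": 0.06,"y": 0,"z": 0,"twist": 34},{"gripper": -1,"x": 0.07,"y": 0,"z": 0,"twist": 40},{"gripper": -1,"x": 0.08,"y": 0,"z": 0,"twist": 44},{"gripper": -1,"x": 0.08,"y": 0,"z": 0,"twist": 44},{"gripper": -1,"x": 0.08,"y": 0,"z": 0,"twist": 44}])

```text
time_s: 26.35
tool_pos: [0.4829, -0.3886, 0.0512]
ee_rot: [[0.001, 0.427, -0.904], [-0.0, -0.904, -0.427], [-1.0, 0.001, -0.0]]
force: [2.7, 0.3, 4.3]
gripper_width: 0.0099
```

```bash
python3 - <<'E'
from h import *
o=observe();print(o["gripper_width"],o["tool_pos"],o["force"],o["ft_torque"],np.degrees(np.arctan2(o["ee_rot"][1,1],o["ee_rot"][0,1])))
s=snapshot("scene");M=np.array([.482,-.388,.049]);G=M+[0,0,.042]
u,v=proj(s,M)[0].astype(int);u0,v0=u-60,v-80;im=s["color"][v0:v0+120,u0:u0+120]
a=np.radians(25.2);d=np.array([np.cos(a),np.sin(a),0])
print("pred grip,long,short,collar",((proj(s,[G,G+d*.04,G-d*.028,G-[0,0,.03]])-[u0,v0])*5).round())
cv2.imwrite("pics/s7.png",cv2.resize(im,None,fx=5,fy=5,interpolation=cv2.INTER_CUBIC))
E
```

```text
0.009894603580964858 [ 0.48286685 -0.3885837   0.05116794] [2.67485431 0.25910989 4.31422164] [ 0.0699644  -0.51825898 -0.03140807] -64.72030500830734
pred grip,long,short,collar [[305. 308.]
 [354. 264.]
 [268. 340.]
 [302. 376.]]
```

View pics/s7.png

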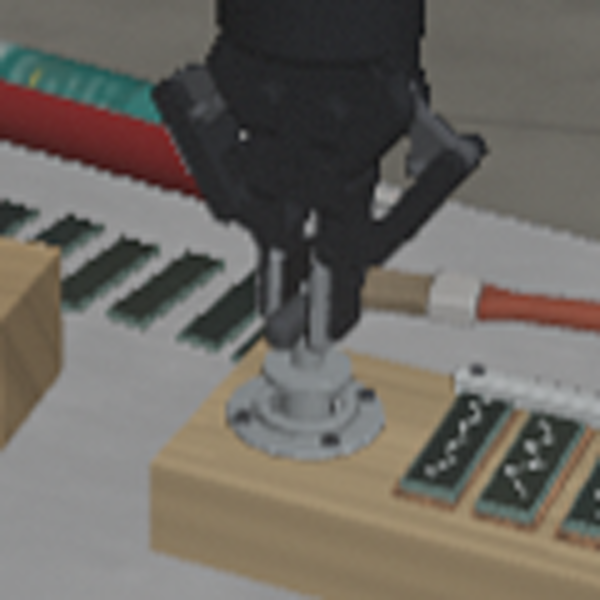

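```bash
python3 -c "
from workcell import *
print(finish_job()); o=observe(); print(o['time_s'],o['gripper_width'],o['force'])"
```

```text
the job is handed in; nothing more can be done
None
the job is handed in; nothing more can be done
```

I started the hold-down screw in the boss and handed the job in at about 26 s, with the gripper still holding the handle and the screw upright. No verdict came back.

- **First grasp:** it closed on nothing, because the camera pictures put the fingertips about 26 mm higher than the reported TCP. I corrected for that, and the second grasp held.
- **Backward turn:** I turned the screw about 65° counterclockwise. It then sank about 6 mm, with the longer handle end about 5° short of the thread start. That put screw_grip about 50 mm above the rim, as expected. I found the drop by lowering the arm as the contact force eased, so the exact angle where it let go is uncertain by 10–20°.
- **Forward turn:** I turned it 136° + 180° + 44° clockwise, about 360° in all, regripping twice because of the last joint's range. The handle finished at the heading it dropped at, to within about 0.2°.
- **Last checks:** the measured lowering was about 7.6 mm against the 8 mm expected, which is within the 2 mm of play. Net downward push was about 9 N, and the side force was under 3 N. The last picture shows the screw upright in the boss; the strips in view looked unmoved and I did not go near the bar.

The gripper read about 10 mm on the 12 mm bar throughout, which I took as an offset in the reading.

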